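# Demould the round casting

## Robot

A 6-joint arm with a two-finger parallel gripper is mounted at the origin on a cart in front of the work surface, level with it; the furniture and walls round the work are solid. World frame = base frame: x ahead of the robot, y to its left, z up, the work surface at z = 0. Lengths are in m, angles in rad, forces in N, time in s.
With the tool pointing down it reaches from about 0.425 to 0.95 m from the base axis. Payload 3.5 kg.
Tool frame: the origin (TCP) lies on the centre line of the jaws, within the pads' length; the fingertips stand 25 mm ahead of it and the grasp point (between the pads) lies 6 mm ahead of it; y points along the fingers, z is the direction in which the jaws open and shut, and the axes are right-handed (so a half turn about y gives the same grasp; the last joint's range is limited). The gripper opens to 85 mm and grips with 20 to 120 N. Pads are 22 mm wide; open, the fingers measure 114 mm over their backs; the gripper's body (76 mm by 85 mm) begins 54 mm behind the grasp point. The pads swing forward as they close: fully open they stand 13 mm farther back than shut.
Start: joints at [-1.257, 0.286, 1.577, -0, 1.279, -0.15], TCP at [0.302, -0.604, 0.256] pointing down, gripper open.
Joint ranges: [-2.77, 2.77], [-0.9, 2.22], [0.21, 2.48], [-1.53, 4.67], [0.24, 2.81], [-2.84, 2.84]. Speed limits (rad/s): [2.79, 2.79, 3.14, 3.14, 3.14, 3.14].

## Interface

Orientations are given as a unit quaternion [x, y, z, w].
In Python, from plant import ctrl gives the robot as it stands.
- The arm moves only by the tool arm_command, never from a script. Its argument "steps" is a list of rows, each an object with "hand": the opening, from 0 (shut) to 1 (fully open); "travel": the shift along the tool's x, y, z in units of 0.3 m (1.0 is 0.3 m), a list of three; "rotation": the turn, a rotation vector about the tool's x, y, z in units of 30 degrees (1.0 is 30 degrees), a list of three. A call has 1 to 20 rows; each row shifts and turns the pose as measured when the row begins, along the tool's axes as they then stand; what a row does not reach is not made up. A row lasts 1/8 s, in which the tool goes at most 62.5 mm and 10.7 degrees, less where a joint would pass 70% of its speed; a pose out of reach is approached as far as the arm can. A call with a number of a shift or a turn outside -1 to 1 is refused whole. A call with a gripper value outside its range is refused whole. The fingers move at their own pace and stop on an object; "grip_force" is the grip in N (left out, the last holds). Time passes only in rows, so rows that do not move let the fingers close. It gives the time, the measured TCP pose, the force and the opening at its end, in the units of the state.
- ctrl.get_state(): the state, without advancing time (a new reading comes with each control period).
- ctrl.read_camera(name): name is "scene" or "top"; returns (picture, depth): 400x640x3 uint8, blue, green, red; 400x640 float32, m along the optical axis (not along the pixel's ray), 0 where there is no reading.
- ctrl.camera_params(name): a dict with "fx", "fy", "cx", "cy" (pixels), "extrinsics" (4x4, takes a point from camera to world coordinates). Camera axes: x right, y down, z forward; pixel columns grow to the right and rows downward; lengths in m; the calibration is good to about 2 mm. A picture is of the moment at which its call begins. camera_params takes no time and is no camera call.
- ctrl.sign_off(): hands the job in, once; it reports no verdict.
Trained networks look in the newest picture that a camera, given by its name, has taken for a name from the list of things; names that differ only in an ending like _2 or _b are one class to them, and where a whole thing is asked for, a point or a joint stands for the part that bears it (a point fixed in the world has none). Each returns a list of dicts, best first, with "score" (0 to 1); they miss things now and then, are a little off and sometimes report something else, mostly with a low value. They report only what shows in the picture. A call takes as long as a camera call. They do not tell look-alikes from the thing itself.
- ctrl.masks_of(camera, thing): "region" (400x640 bool, what is visible of it) and "at" ([column, row] in pixels, amid what is visible of it).
The state is a dict: "time": time; "qpos": joint angles; "dq": joint speeds; "joint_efforts": joint torques, N m; "eef_pos": TCP position; "tcp_rot": TCP orientation; "contact_force": force on the tool from outside, world axes, zero at the start; "wrist_torque": the same for the moment, N m; "opening": opening from 0.0 (shut) to 1.0 (fully open).
Only numpy, scipy, OpenCV 4.12 (cv2) and the standard library are available. Lean on these libraries where they do the work, as an engineer would, in place of code of your own. Each camera call takes 0.05 s, during which the arm holds its last target.

## Task

Two resin castings have cured in their open metal moulds. Lift the round one, the disc with the round pouring stub, out of its mould and set it down, without dropping it, standing on its base with the stub up in the open tray next to the moulds, not the one at the back of the bench. Leave the rectangular casting in its mould.

Things in the scene. Friction and masses are not known exactly. Their poses are not given: they have to be found in the camera images.
- round_casting_stub (a point): White resin casting: disc 52 mm wide, 18 mm thick, with a round upright stub 22 mm wide, 44 mm tall on its centre (60 to 110 g); lies loose in its mould's round cavity, the disc 6 mm proud. This point: on the stub's axis, 44 mm above the casting's underside, 26 mm above the disc's top face, 18 mm below the stub's top. z up along the stub. Grip the stub, lift straight up.
- flat_casting_stub (a point): The other white casting, to be left alone: a rectangular block 60 x 36 x 18 mm (x, y, z) with an upright flat stub 36 x 14 x 44 mm on its centre, lying loose in its own mould. This point is on its vertical middle axis, 44 mm above its underside.
- round_mould: Mould of the round casting: square bare-metal block 84 x 84 x 24 mm, fixed to the bench, with a round cavity 55 mm wide and 12 mm deep in the middle of its top (1.5 mm clearance round the disc). Origin: centre of its underside, on the bench; z up; sides along x and y. A timer 18 mm high lies close by on its +x side.
- tray: Shallow rectangular instrument tray, fixed to the bench, empty, 130 x 190 mm (x, y) and 31 mm high outside, walls and floor 3 mm thick. Origin: centre of its underside, on the bench; z up. It stands near the robot beside the moulds; a like tray far back on the bench is not meant. There is room anywhere on its floor.
Things that resemble listed ones, but are neither listed nor needed, are in the scene too. What is shaped like the round_mould but black is not meant.

How it is judged:
On the way:
1. the round casting is lifted clear above its mould (z of round_casting_stub in the frame of round_mould above 0.08 m), for 0.1 s.
At the end, for the whole second after the job is handed in: The round casting stands at rest on the tray's floor: its stub's axis within 45 mm (tray's x) and 75 mm (tray's y) of the tray's centre, its height within about 6 mm of resting on the floor, upright within 10 degrees; the rectangular casting is still in its mould, moved less than 12 mm and upright (x of round_casting_stub in the frame of tray between -0.045 and 0.045 m and y of round_casting_stub in the frame of tray between -0.075 and 0.075 m and z of round_casting_stub in the frame of tray between 0.04 and 0.053 m and angle between round_casting_stub's own z axis and vertical below 0.17 rad and distance of flat_casting_stub from where it was at the start of the episode below 0.012 m and angle between flat_casting_stub's own z axis and vertical below 0.1 rad and linear speed of round_casting below 0.03 m/s); the robot touches nothing.
It fails at once if the round casting is dropped: it moves faster than 0.7 m/s (a fall of some 25 mm) with no finger touching it (contact force between the fingers and round_casting below 0.02 N and linear speed of round_casting above 0.7 m/s).
It fails at once if the rectangular casting is lifted or knocked out of its mould (distance of flat_casting_stub from where it was at the start of the episode above 0.02 m).
It also fails if it takes over 35 s, if anything falls off the work surface, if the arm or the gripper's body presses on something with over 40 N, if the wrist force passes 120 N, or if a joint passes its speed limit or range.

## Working session

There is one attempt and no reset: what is moved stays moved. The work goes in short steps, Python scripts to look and compute and a tool call to move; the robot and the scene stay as the last step left them, time stands still between calls to the robot, and variables do not carry over. Pictures are saved under pics/ and viewed, and the job is handed in when it is done.

Besides the shell and the picture viewer there is one more tool, called after "Request:" as name(argument=value, ...) on one line, values as JSON. arm_command: Moves the arm, as the interface text tells. Shifts and turns lie within -1 to 1; 1 stands for 0.3 m of shift or 30 degrees of turn. Its arguments: {"type":"object","properties":{"steps":{"type":"array","items":{"type":"object","properties":{"hand":{"type":"number"},"travel":{"type":"array","items":{"type":"number","minimum":-1,"maximum":1}},"rotation":{"type":"array","items":{"type":"number","minimum":-1,"maximum":1}}}}},"grip_force":{"type":"number"}},"required":["steps"]}

```bash
mkdir -p pics; ls
cat > h.py <<'E'
import numpy as np, cv2
from plant import ctrl
from scipy.spatial.transform import Rotation as R
def world(cam,depth,us,vs):
    p=ctrl.camera_params(cam); d=depth[vs,us]
    P=np.stack([(us-p['cx'])/p['fx']*d,(vs-p['cy'])/p['fy']*d,d,np.ones_like(d)])
    return (np.array(p['extrinsics'])@P)[:3].T
E
python3 - <<'E'
from h import *
s=ctrl.get_state(); print(s)
print(R.from_quat(s['tcp_rot']).as_matrix().round(3))
for c in ['scene','top']:
    im,d=ctrl.read_camera(c); cv2.imwrite(f'pics/{c}0.png',im); np.save(f'{c}0.npy',d)
    for t in ['round_casting_stub','flat_casting_stub','round_mould','tray']:
        for m in ctrl.masks_of(c,t):
            vs,us=np.nonzero(m['region']); ok=d[vs,us]>0
            W=world(c,d,us[ok],vs[ok])
            print(c,t,round(m['score'],2),m['at'],len(us),np.median(W,0).round(3),np.percentile(W,2,axis=0).round(3),np.percentile(W,98,axis=0).round(3))
E
```

```text
pics
{'time': 0.0, 'qpos': array([-1.25701971e+00,  2.87208342e-01,  1.57818698e+00,  3.29015104e-06,
        1.27854931e+00, -1.49995728e-01]), 'dq': array([-1.09980166e-04,  4.73830203e-05, -1.15965604e-03,  1.80115399e-03,
        1.47259286e-03, -6.66179497e-04]), 'joint_efforts': array([-3.69330692e-04, -4.05986738e+01, -2.92624390e+01, -2.32682041e-04,
        5.69376047e-03, -1.14313917e-05]), 'eef_pos': array([ 0.30178971, -0.6031174 ,  0.25491322]), 'tcp_rot': array([-0.16256924,  0.68900928, -0.68735157,  0.16243542]), 'contact_force': array([ 0.34449137,  0.48267184, -0.49331659]), 'wrist_torque': array([ 0.02848574, -0.07521375, -0.05065736]), 'opening': 1.0014949709422394}
[[-0.894 -0.001  0.447]
 [-0.447  0.002 -0.894]
 [-0.    -1.    -0.002]]
scene round_casting_stub 0.59 [366.5, 154.7] 313 [ 0.532 -0.247  0.031] [ 0.513 -0.273  0.02 ] [ 0.559 -0.229  0.075]
scene flat_casting_stub 0.88 [220.9, 274.4] 653 [0.463 0.256 0.031] [0.442 0.23  0.02 ] [0.498 0.273 0.074]
scene round_mould 0.67 [361.7, 163.2] 674 [ 0.525 -0.229  0.022] [ 0.488 -0.3    0.   ] [ 0.585 -0.203  0.027]
scene tray 0.77 [309.0, 213.7] 3911 [ 0.498 -0.016  0.004] [ 0.417 -0.114 -0.   ] [0.566 0.084 0.031]
top round_casting_stub 0.57 [433.4, 184.5] 417 [ 0.536 -0.246  0.031] [ 0.517 -0.273  0.021] [ 0.562 -0.227  0.076]
top flat_casting_stub 0.61 [212.9, 212.4] 461 [0.473 0.247 0.031] [0.444 0.231 0.019] [0.503 0.266 0.075]
top round_mould 0.69 [435.9, 247.8] 1460 [ 0.39  -0.263  0.023] [ 0.347 -0.305  0.008] [ 0.435 -0.217  0.027]
top round_mould 0.63 [424.2, 194.0] 992 [ 0.536 -0.248  0.024] [ 0.494 -0.299  0.003] [ 0.582 -0.205  0.028]
top tray 0.89 [335.3, 202.5] 4703 [ 0.496 -0.016  0.003] [ 0.427 -0.108 -0.001] [0.564 0.078 0.032]
```

View pictures.

Run:
```python
import cv2
a=cv2.imread('pics/top0.png'); cv2.imwrite('pics/crop0.png',cv2.resize(a[130:290,360:520],(640,640),interpolation=cv2.INTER_CUBIC)[:600])
```

```text
(no output)
```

View pics/top0.png

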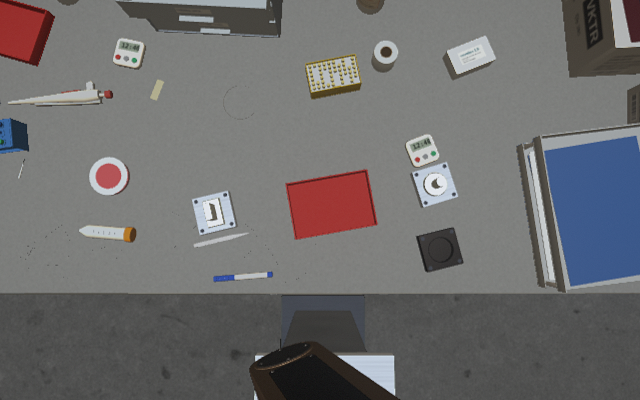

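View pics/scene0.png

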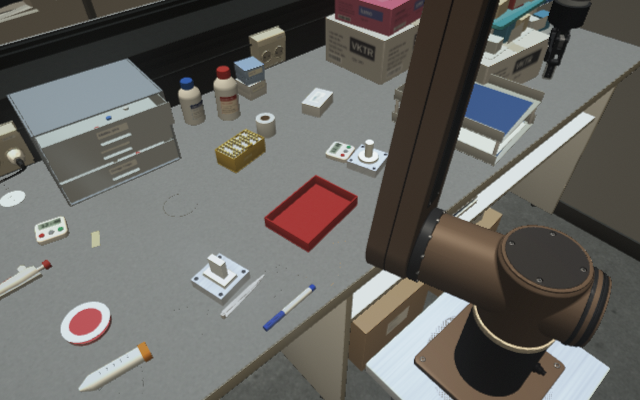

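View pics/crop0.png

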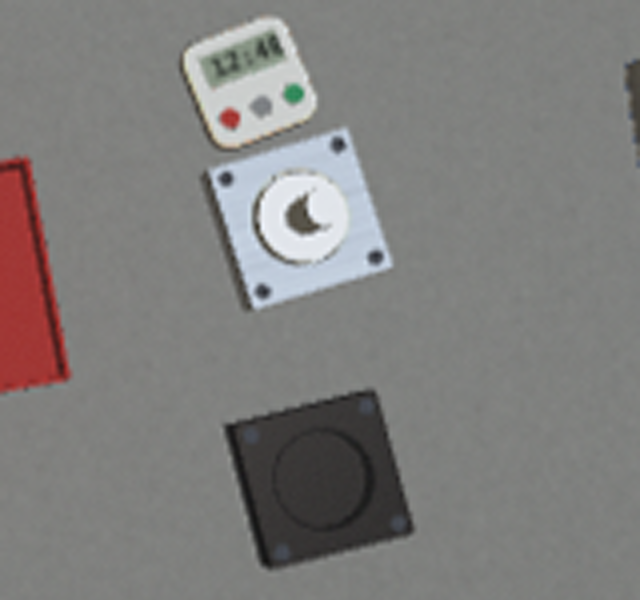

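Run:
```python
from h import *
vs,us=np.mgrid[0:400,0:640]; vs=vs.ravel(); us=us.ravel()
for c in ['scene','top']:
    d=np.load(c+'0.npy'); W=world(c,d,us,vs)
    W=W[d[vs,us]>0]
    n=(abs(W[:,0]-.535)<.06)&(abs(W[:,1]+.25)<.06)
    for lo,hi in [(.040,.068),(.068,.085),(.027,.034),(.018,.0265)]:
        q=W[n&(W[:,2]>lo)&(W[:,2]<hi)]
        if len(q):
            print(c,lo,hi,len(q),'mean',q.mean(0).round(4),q.min(0).round(4),q.max(0).round(4),'minrect',cv2.minAreaRect((q[:,:2]).astype(np.float32)) if len(q)>4 else '')
    n=(abs(W[:,0]-.497)<.12)&(abs(W[:,1]+.016)<.14)
    q=W[n&(W[:,2]>.022)&(W[:,2]<.04)]
    print(c,'trayrim',cv2.minAreaRect(q[:,:2].astype(np.float32)))
    # obstacles near path
    n=(W[:,0]>.2)&(W[:,0]<.7)&(W[:,1]<-.1)&(W[:,1]>-.75)&(W[:,2]>.05)&(W[:,2]<.9)
    q=W[n&(W[:,2]<.25)]; 
    for y in np.arange(-.75,-.1,.05):
        r=q[(q[:,1]>y)&(q[:,1]<y+.05)]
        if len(r): print(round(y,2),len(r),r.min(0).round(3),r.max(0).round(3))
```

```text
scene 0.04 0.068 75 mean [ 0.5334 -0.2484  0.0545] [ 0.5263 -0.2607  0.0409] [ 0.5451 -0.2405  0.068 ] minrect ((0.5330910682678223, -0.2486376166343689), (0.021380377933382988, 0.012843756936490536), 43.967567443847656)
scene 0.068 0.085 44 mean [ 0.5367 -0.2524  0.0731] [ 0.5273 -0.2641  0.0683] [ 0.548  -0.2429  0.076 ] minrect ((0.5360234379768372, -0.2521894872188568), (0.018290773034095764, 0.020945142954587936), 42.84388732910156)
scene 0.027 0.034 143 mean [ 0.5343 -0.2477  0.0297] [ 0.493  -0.2815  0.027 ] [ 0.5629 -0.2033  0.0336] minrect ((0.5379278659820557, -0.24690324068069458), (0.07289786636829376, 0.06890707463026047), 17.08039093017578)
scene 0.018 0.0265 463 mean [ 0.5321 -0.2463  0.023 ] [ 0.4852 -0.3048  0.018 ] [ 0.5939 -0.2023  0.0264] minrect ((0.5486078262329102, -0.25110429525375366), (0.10770884901285172, 0.09104524552822113), 15.808794975280762)
scene trayrim ((0.4929468631744385, -0.01680966466665268), (0.13326068222522736, 0.19463768601417542), 9.935098648071289)
-0.75 1406 [ 0.331 -0.75   0.051] [ 0.545 -0.7    0.25 ]
-0.7 589 [ 0.324 -0.7    0.077] [ 0
[... 1144 characters left out ...]
48 -0.1999  0.0265] minrect ((0.5503190755844116, -0.2488950490951538), (0.10630660504102707, 0.08494780957698822), 17.078493118286133)
top trayrim ((0.49404409527778625, -0.014478221535682678), (0.13026949763298035, 0.19010037183761597), 10.204660415649414)
-0.7 1820 [ 0.327 -0.686  0.077] [ 0.659 -0.65   0.112]
-0.65 3625 [ 0.321 -0.65   0.076] [ 0.657 -0.6    0.115]
-0.6 3655 [ 0.314 -0.6    0.077] [ 0.651 -0.55   0.113]
-0.55 3574 [ 0.31  -0.55   0.076] [ 0.644 -0.5    0.114]
-0.5 2462 [ 0.306 -0.5    0.05 ] [ 0.638 -0.45   0.115]
-0.45 8 [ 0.623 -0.45   0.082] [ 0.632 -0.448  0.113]
-0.3 54 [ 0.529 -0.262  0.059] [ 0.549 -0.25   0.078]
-0.25 53 [ 0.53 -0.25  0.05] [ 0.549 -0.241  0.078]
```

Candidates: the silver mould with the round casting at top (434,184), the black empty mould at (440,248), and the rectangular casting at (213,212). I choose the first. The crop shows a white disc with a round stub and its shadow, and the timer is on its +x side. The tray I want is the red one at (335,203), not the back one at (20,35).

Request:
arm_command(steps=[{"hand":1,"travel":[-0.15,0,-0.087],"rotation":[0,0,0]},{"hand":1,"travel":[-0.15,0,-0.087],"rotation":[0,0,0]},{"hand":1,"travel":[-0.15,0,-0.087],"rotation":[0,0,0]},{"hand":1,"travel":[-0.15,0,-0.087],"rotation":[0,0,0]},{"hand":1,"travel":[-0.15,0,-0.087],"rotation":[0,0,0]},{"hand":1,"travel":[-0.15,0,-0.087],"rotation":[0,0,0]},{"hand":1,"travel":[-0.15,0,-0.087],"rotation":[0,0,0]},{"hand":0.7,"travel":[0,0,0],"rotation":[0,0,0]},{"hand":0.7,"travel":[0,0,0],"rotation":[0,0,0]}], grip_force=40)

```text
time: 1.62
eef_pos: [0.5077, -0.2919, 0.2575]
tcp_rot: [0.161, -0.687, 0.69, -0.163]
contact_force: [-0.1, 0.1, -0.5]
opening: 0.697
```

```bash
cat >> h.py <<'E'
def togo(p,s=None):
    s=s or ctrl.get_state(); r=R.from_quat(s['tcp_rot'])
    print('t',s['time'],'tcp',s['eef_pos'].round(4),'open',round(s['opening'],3),'F',s['contact_force'].round(2))
    print(r.as_matrix().round(3))
    print('units to go',(r.inv().apply(np.array(p)-s['eef_pos'])/.3).round(3))
    # tilt/correction to have tool y straight down
    y=r.as_matrix()[:,1]; w=np.cross(y,[0,0,-1]); print('rot units',(r.inv().apply(w)*180/np.pi/30).round(3))
E
python3 -c "
from h import *
togo([.5378,-.2522,.15])"
```

```text
t 1.625 tcp [ 0.5077 -0.2919  0.2575] open 0.697 F [-0.07  0.06 -0.54]
[[-0.895  0.003  0.445]
 [-0.445 -0.004 -0.895]
 [-0.001 -1.     0.005]]
units to go [-0.148  0.358 -0.075]
rot units [-0.009 -0.    -0.002]
```

Request:
arm_command(steps=[{"hand":0.7,"travel":[-0.1,0.1,-0.05],"rotation":[0,0,0]},{"hand":0.7,"travel":[-0.05,0.12,-0.025],"rotation":[0,0,0]},{"hand":0.7,"travel":[0,0.12,0],"rotation":[-0.01,0,0]},{"hand":0.7,"travel":[0,0,0],"rotation":[0,0,0]},{"hand":0.7,"travel":[0,0,0],"rotation":[0,0,0]}])

```text
time: 2.25
eef_pos: [0.538, -0.2592, 0.1563]
tcp_rot: [0.157, -0.687, 0.691, -0.16]
contact_force: [-0.0, -0.1, 1.2]
opening: 0.7
```

Run:
```python
from h import *
togo([.5378,-.2522,.064])
for c in ['top','scene']:
    im,d=ctrl.read_camera(c)
    cv2.imwrite(f'pics/{c}1.png',cv2.resize(im[110:270,320:520],(800,640))[:600])
```

```text
t 2.25 tcp [ 0.538  -0.2592  0.1563] open 0.7 F [-0.03 -0.06  1.22]
[[-0.9    0.005  0.437]
 [-0.437 -0.004 -0.9  ]
 [-0.003 -1.     0.006]]
units to go [-0.008  0.307 -0.023]
rot units [-0.011 -0.    -0.006]
```

View pics/scene1.png

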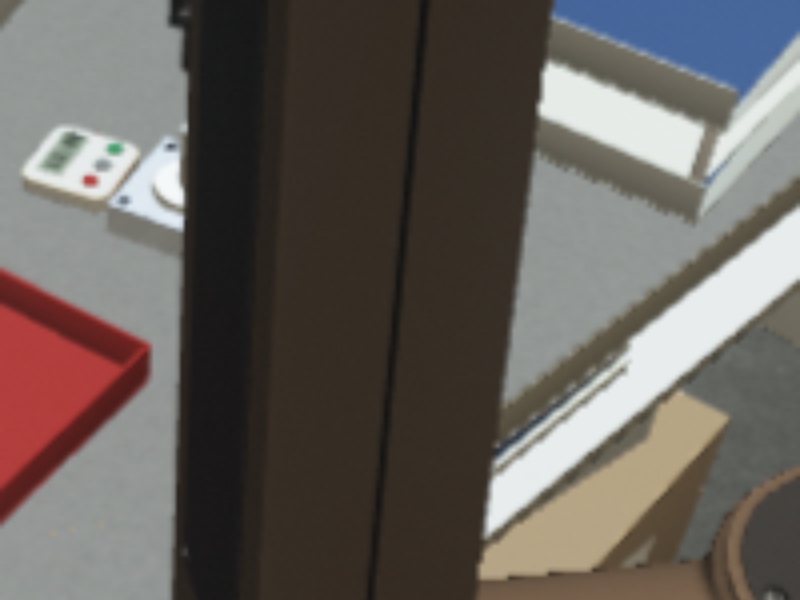

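The scene view is blocked by the arm; only the mould's left edge shows, at about (150,190) in the crop. I go on using the measured position.

Request:
arm_command(steps=[{"hand":0.7,"travel":[-0.008,0,-0.023],"rotation":[-0.011,0,-0.006]},{"hand":0.7,"travel":[0,0.06,0],"rotation":[0,0,0]},{"hand":0.7,"travel":[0,0.06,0],"rotation":[0,0,0]},{"hand":0.7,"travel":[0,0,0],"rotation":[0,0,0]}])

```text
time: 2.85
eef_pos: [0.5379, -0.2519, 0.1205]
tcp_rot: [0.158, -0.688, 0.69, -0.159]
contact_force: [-0.1, -0.1, -0.4]
opening: 0.701
```

Run:
```python
from h import *
togo([.5378,-.2522,.064])
```

```text
t 2.85 tcp [ 0.5379 -0.2519  0.1205] open 0.701 F [-0.13 -0.14 -0.43]
[[-0.9    0.003  0.437]
 [-0.437 -0.002 -0.9  ]
 [-0.002 -1.     0.003]]
units to go [0.001 0.188 0.   ]
rot units [-0.006 -0.    -0.003]
```

Request:
arm_command(steps=[{"hand":0.7,"travel":[0,0.06,0],"rotation":[-0.006,0,-0.003]},{"hand":0.7,"travel":[0,0.06,0],"rotation":[0,0,0]},{"hand":0.7,"travel":[0,0.06,0],"rotation":[0,0,0]},{"hand":0.7,"travel":[0,0,0],"rotation":[0,0,0]},{"hand":0.7,"travel":[0,0,0],"rotation":[0,0,0]}])

```text
time: 3.48
eef_pos: [0.5374, -0.2517, 0.0612]
tcp_rot: [-0.159, 0.69, -0.689, 0.158]
contact_force: [-0.0, 0.3, 0.2]
opening: 0.7
```

Run:
```python
from h import *
togo([.5378,-.2522,.064])
```

```text
t 3.475 tcp [ 0.5374 -0.2517  0.0612] open 0.7 F [-0.01  0.3   0.18]
[[-0.9   -0.002  0.437]
 [-0.437  0.001 -0.9  ]
 [ 0.001 -1.    -0.002]]
units to go [-0.    -0.009  0.002]
rot units [0.004 0.    0.002]
```

Request:
arm_command(steps=[{"hand":0,"travel":[0,0,0]},{"hand":0,"travel":[0,0,0]},{"hand":0,"travel":[0,0,0]},{"hand":0,"travel":[0,0,0]},{"hand":0,"travel":[0,0,0]},{"hand":0,"travel":[0,0,0]},{"hand":0,"travel":[0,0,0]}], grip_force=50)

```text
$.steps[0]: bad value
```

Run:
```python
from h import *
togo([.5378,-.2522,.064])
```

```text
t 3.475 tcp [ 0.5374 -0.2517  0.0612] open 0.7 F [-0.01  0.3   0.18]
[[-0.9   -0.002  0.437]
 [-0.437  0.001 -0.9  ]
 [ 0.001 -1.    -0.002]]
units to go [-0.    -0.009  0.002]
rot units [0.004 0.    0.002]
```

Request:
arm_command(steps=[{"hand":0,"travel":[0,0,0],"rotation":[0,0,0]},{"hand":0,"travel":[0,0,0],"rotation":[0,0,0]},{"hand":0,"travel":[0,0,0],"rotation":[0,0,0]},{"hand":0,"travel":[0,0,0],"rotation":[0,0,0]},{"hand":0,"travel":[0,0,0],"rotation":[0,0,0]},{"hand":0,"travel":[0,0,0],"rotation":[0,0,0]}], grip_force=50)

```text
time: 4.22
eef_pos: [0.5383, -0.2522, 0.0629]
tcp_rot: [0.158, -0.689, 0.689, -0.159]
contact_force: [-0.8, -0.1, -0.9]
opening: 0.245
```

Run:
```python
from h import *
togo([.5378,-.2522,.064])
```

```text
t 4.225 tcp [ 0.5383 -0.2522  0.0629] open 0.245 F [-0.83 -0.08 -0.88]
[[-0.9    0.001  0.437]
 [-0.437 -0.    -0.9  ]
 [-0.    -1.     0.001]]
units to go [ 0.001 -0.004 -0.001]
rot units [-0.001  0.    -0.001]
```

Opening 0.245 is about 21 mm, so the stub is gripped. Lifting straight up.

Request:
arm_command(steps=[{"hand":0,"travel":[0,-0.03,0],"rotation":[0,0,0]},{"hand":0,"travel":[0,-0.04,0],"rotation":[0,0,0]},{"hand":0,"travel":[0,-0.06,0],"rotation":[0,0,0]},{"hand":0,"travel":[0,-0.08,0],"rotation":[0,0,0]},{"hand":0,"travel":[0,-0.08,0],"rotation":[0,0,0]},{"hand":0,"travel":[0,0,0],"rotation":[0,0,0]},{"hand":0,"travel":[0,0,0],"rotation":[0,0,0]}])

```text
time: 5.1
eef_pos: [0.5386, -0.2521, 0.1581]
tcp_rot: [0.157, -0.688, 0.69, -0.159]
contact_force: [-0.1, -0.3, -1.4]
opening: 0.246
```

Run:
```python
from h import *
togo([.4935,-.0155,.15])
```

```text
t 5.1 tcp [ 0.5386 -0.2521  0.1581] open 0.246 F [-0.1  -0.26 -1.44]
[[-0.9    0.003  0.437]
 [-0.437 -0.002 -0.9  ]
 [-0.002 -1.     0.003]]
units to go [-0.209  0.025 -0.775]
rot units [-0.006 -0.    -0.004]
```

Request:
arm_command(steps=[{"hand":0,"travel":[-0.015,0,-0.055],"rotation":[-0.006,0,-0.004]},{"hand":0,"travel":[-0.03,0,-0.11],"rotation":[0,0,0]},{"hand":0,"travel":[-0.03,0,-0.11],"rotation":[0,0,0]},{"hand":0,"travel":[-0.03,0,-0.11],"rotation":[0,0,0]},{"hand":0,"travel":[-0.03,0,-0.11],"rotation":[0,0,0]},{"hand":0,"travel":[-0.03,0,-0.11],"rotation":[0,0,0]},{"hand":0,"travel":[-0.02,0,-0.08],"rotation":[0,0,0]},{"hand":0,"travel":[-0.015,0,-0.05],"rotation":[0,0,0]},{"hand":0,"travel":[0,0,0],"rotation":[0,0,0]},{"hand":0,"travel":[0,0,0],"rotation":[0,0,0]}])

```text
time: 6.35
eef_pos: [0.486, -0.0121, 0.1487]
tcp_rot: [-0.165, 0.694, -0.684, 0.153]
contact_force: [0.7, -0.8, -1.2]
opening: 0.243
```

Run:
```python
from h import *
togo([.4935,-.0155,.12])
im,d=ctrl.read_camera('scene')
cv2.imwrite('pics/scene2.png',cv2.resize(im[110:310,220:420],(600,600)))
```

```text
t 6.35 tcp [ 0.486  -0.0121  0.1487] open 0.243 F [ 0.65 -0.78 -1.21]
[[-0.899 -0.02   0.438]
 [-0.438  0.01  -0.899]
 [ 0.014 -1.    -0.018]]
units to go [-0.019  0.095  0.023]
rot units [0.035 0.    0.026]
```

View pics/scene2.png

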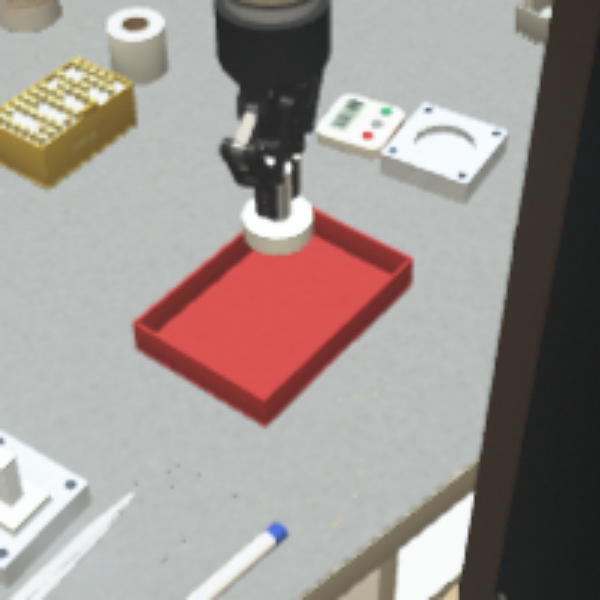

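The casting hangs upright in the fingers at (278,225) in the crop, over the red tray, and the mould is empty at (445,140). Contact with the floor should come at TCP z of about 0.054.

Request:
arm_command(steps=[{"hand":0,"travel":[-0.019,0,0.023],"rotation":[0.035,0,0.026]},{"hand":0,"travel":[0,0.06,0],"rotation":[0,0,0]},{"hand":0,"travel":[0,0.06,0],"rotation":[0,0,0]},{"hand":0,"travel":[0,0.06,0],"rotation":[0,0,0]},{"hand":0,"travel":[0,0.04,0],"rotation":[0,0,0]},{"hand":0,"travel":[0,0,0],"rotation":[0,0,0]},{"hand":0,"travel":[0,0,0],"rotation":[0,0,0]}])

```text
time: 7.28
eef_pos: [0.4998, -0.0218, 0.0826]
tcp_rot: [0.153, -0.687, 0.692, -0.16]
contact_force: [0.2, -0.5, -1.7]
opening: 0.242
```

Run:
```python
from h import *
togo([.4935,-.0155,.054])
```

```text
t 7.275 tcp [ 0.4998 -0.0218  0.0826] open 0.242 F [ 0.19 -0.47 -1.75]
[[-0.902  0.01   0.432]
 [-0.432 -0.004 -0.902]
 [-0.007 -1.     0.008]]
units to go [ 0.01   0.095 -0.029]
rot units [-0.016  0.    -0.013]
```

Request:
arm_command(steps=[{"hand":0,"travel":[0.01,0.02,-0.02],"rotation":[-0.016,0,-0.013]},{"hand":0,"travel":[0,0.025,0],"rotation":[0,0,0]},{"hand":0,"travel":[0,0.025,0],"rotation":[0,0,0]},{"hand":0,"travel":[0,0,0],"rotation":[0,0,0]},{"hand":0,"travel":[0,0,0],"rotation":[0,0,0]}])

```text
time: 7.9
eef_pos: [0.495, -0.0175, 0.0614]
tcp_rot: [0.156, -0.689, 0.69, -0.157]
contact_force: [-0.1, -0.5, -1.5]
opening: 0.241
```

Run:
```python
from h import *
togo([.4935,-.0155,.054])
```

```text
t 7.9 tcp [ 0.495  -0.0175  0.0614] open 0.241 F [-0.12 -0.46 -1.48]
[[-0.902  0.002  0.432]
 [-0.432 -0.    -0.902]
 [-0.002 -1.     0.001]]
units to go [ 0.002  0.025 -0.008]
rot units [-0.002 -0.    -0.003]
```

Request:
arm_command(steps=[{"hand":0,"travel":[0,0.01,0],"rotation":[0,0,0]},{"hand":0,"travel":[0,0,0],"rotation":[0,0,0]},{"hand":0,"travel":[0,0.01,0],"rotation":[0,0,0]},{"hand":0,"travel":[0,0,0],"rotation":[0,0,0]}])

```text
time: 8.4
eef_pos: [0.4954, -0.0176, 0.0554]
tcp_rot: [0.156, -0.689, 0.69, -0.158]
contact_force: [-0.5, -0.5, -0.6]
opening: 0.244
```

Run:
```python
from h import *
togo([.4935,-.0155,.054])
```

```text
t 8.4 tcp [ 0.4954 -0.0176  0.0554] open 0.244 F [-0.45 -0.51 -0.62]
[[-0.902  0.003  0.432]
 [-0.432 -0.    -0.902]
 [-0.002 -1.     0.002]]
units to go [ 0.003  0.005 -0.009]
rot units [-0.003 -0.    -0.005]
```

Request:
arm_command(steps=[{"hand":0,"travel":[0,0.006,0],"rotation":[0,0,0]},{"hand":0,"travel":[0,0,0],"rotation":[0,0,0]},{"hand":0,"travel":[0,0,0],"rotation":[0,0,0]}])

```text
time: 8.78
eef_pos: [0.4957, -0.0177, 0.0537]
tcp_rot: [0.155, -0.689, 0.69, -0.158]
contact_force: [-0.3, -0.6, -0.3]
opening: 0.243
```

Run:
```python
from h import *
togo([.4935,-.0155,.054])
```

```text
t 8.775 tcp [ 0.4957 -0.0177  0.0537] open 0.243 F [-0.27 -0.56 -0.29]
[[-0.902  0.003  0.432]
 [-0.432 -0.001 -0.902]
 [-0.003 -1.     0.002]]
units to go [ 0.003 -0.001 -0.01 ]
rot units [-0.004 -0.    -0.005]
```

Request:
arm_command(steps=[{"hand":0,"travel":[0,0.005,0],"rotation":[0,0,0]},{"hand":0,"travel":[0,0,0],"rotation":[0,0,0]},{"hand":0,"travel":[0,0,0],"rotation":[0,0,0]}])

```text
time: 9.15
eef_pos: [0.4961, -0.0177, 0.0538]
tcp_rot: [0.156, -0.689, 0.69, -0.158]
contact_force: [-1.0, 0.5, -1.5]
opening: 0.241
```

Run:
```python
from h import *
togo([.4935,-.0155,.054])
im,d=ctrl.read_camera('scene')
cv2.imwrite('pics/scene3.png',cv2.resize(im[140:260,250:370],(600,600),interpolation=cv2.INTER_CUBIC))
```

```text
t 9.15 tcp [ 0.4961 -0.0177  0.0538] open 0.241 F [-0.98  0.5  -1.49]
[[-0.902  0.003  0.432]
 [-0.432 -0.    -0.902]
 [-0.002 -1.     0.002]]
units to go [ 0.005 -0.001 -0.01 ]
rot units [-0.003 -0.    -0.004]
```

View pics/scene3.png

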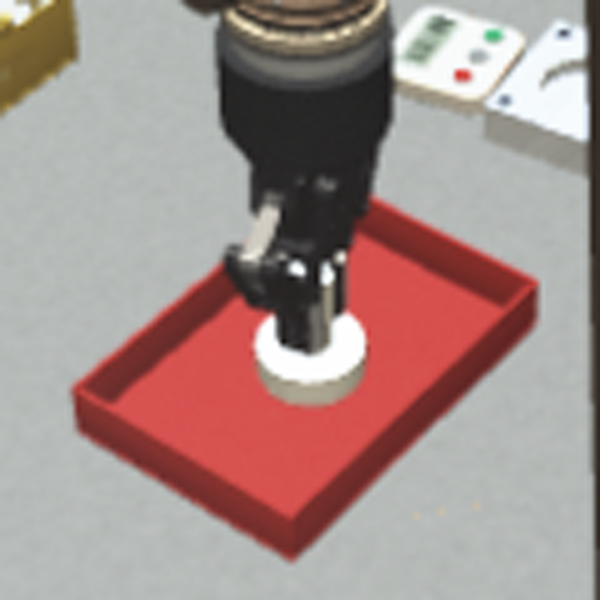

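The disc sits in the tray at (310,355) in the crop, upright and near the floor, but the force does not yet show clear contact. I lower a little more.

Request:
arm_command(steps=[{"hand":0,"travel":[0,0.006,0],"rotation":[0,0,0]},{"hand":0,"travel":[0,0,0],"rotation":[0,0,0]},{"hand":0,"travel":[0,0,0],"rotation":[0,0,0]}])

```text
time: 9.57
eef_pos: [0.4964, -0.0178, 0.0537]
tcp_rot: [0.156, -0.689, 0.69, -0.157]
contact_force: [0.3, -0.1, -1.5]
opening: 0.246
```

Run:
```python
from h import *
togo([.4935,-.0155,.054])
im,d=ctrl.read_camera('scene')
vs,us=np.mgrid[140:260,250:370]; vs=vs.ravel(); us=us.ravel()
W=world('scene',d,us,vs); b=im[vs,us].min(1)
q=W[(b>200)&(abs(W[:,0]-.4955)<.035)&(abs(W[:,1]+.0177)<.035)&(W[:,2]<.04)]
print('disc top',len(q),np.median(q[:,2]).round(4))
f=W[(abs(W[:,0]-.48)<.05)&(abs(W[:,1]-.04)<.02)]; print('floor',np.median(f[:,2]))
togo([.4935,-.0155,.054])
```

```text
t 9.575 tcp [ 0.4964 -0.0178  0.0537] open 0.246 F [ 0.3  -0.09 -1.47]
[[-0.902  0.001  0.432]
 [-0.432 -0.    -0.902]
 [-0.001 -1.     0.001]]
units to go [ 0.005 -0.001 -0.011]
rot units [-0.001 -0.    -0.002]
disc top 161 0.0205
floor 0.0034136176454805933
t 9.625 tcp [ 0.4964 -0.0178  0.0537] open 0.244 F [-0.17 -0.07 -0.32]
[[-0.902  0.001  0.432]
 [-0.432 -0.    -0.902]
 [-0.001 -1.     0.001]]
units to go [ 0.005 -0.001 -0.011]
rot units [-0.001 -0.    -0.002]
```

Two down-steps produced no motion, and the disc top measures 17 mm above the floor, against 18 mm nominal. It is seated, so I release and rise.

Request:
arm_command(steps=[{"hand":0.35,"travel":[0,0,0],"rotation":[0,0,0]},{"hand":0.6,"travel":[0,0,0],"rotation":[0,0,0]},{"hand":0.6,"travel":[0,0,0],"rotation":[0,0,0]},{"hand":0.6,"travel":[0,0,0],"rotation":[0,0,0]},{"hand":0.6,"travel":[0,-0.03,0],"rotation":[0,0,0]},{"hand":0.6,"travel":[0,-0.08,0],"rotation":[0,0,0]},{"hand":0.6,"travel":[0,-0.15,0],"rotation":[0,0,0]},{"hand":0.6,"travel":[0,-0.15,0],"rotation":[0,0,0]},{"hand":0.6,"travel":[0,-0.15,0],"rotation":[0,0,0]},{"hand":0.6,"travel":[0,0,0],"rotation":[0,0,0]},{"hand":0.6,"travel":[0,0,0],"rotation":[0,0,0]}])

```text
time: 11.0
eef_pos: [0.4957, -0.0176, 0.2292]
tcp_rot: [0.156, -0.689, 0.69, -0.157]
contact_force: [-0.5, 0.3, 0.0]
opening: 0.602
```

Run:
```python
from h import *
togo([.4935,-.0155,.2])
im,d=ctrl.read_camera('scene')
cv2.imwrite('pics/scene4.png',cv2.resize(im[100:320,170:390],(600,600),interpolation=cv2.INTER_CUBIC))
for t in ['round_casting_stub','flat_casting_stub']:
    for m in ctrl.masks_of('scene',t):
        vs,us=np.nonzero(m['region']); W=world('scene',d,us,vs)
        print(t,round(m['score'],2),m['at'],len(us),np.percentile(W,2,axis=0).round(3),np.median(W,0).round(3),np.percentile(W,98,axis=0).round(3))
        q=W[W[:,2]>.05]; print(' top pts',q.mean(0).round(4))
```

```text
t 11.0 tcp [ 0.4957 -0.0176  0.2292] open 0.602 F [-0.46  0.33  0.  ]
[[-0.902  0.002  0.432]
 [-0.432 -0.    -0.902]
 [-0.002 -1.     0.001]]
units to go [ 0.004  0.097 -0.01 ]
rot units [-0.003  0.    -0.003]
round_casting_stub 0.66 [310.1, 209.2] 469 [ 0.471 -0.042  0.001] [ 0.489 -0.012  0.021] [0.528 0.007 0.066]
 top pts [ 0.4863 -0.0106  0.0689]
flat_casting_stub 0.9 [219.2, 274.3] 634 [0.442 0.231 0.021] [0.463 0.256 0.032] [0.496 0.272 0.075]
 top pts [0.4642 0.2551 0.0734]
```

View pics/scene4.png

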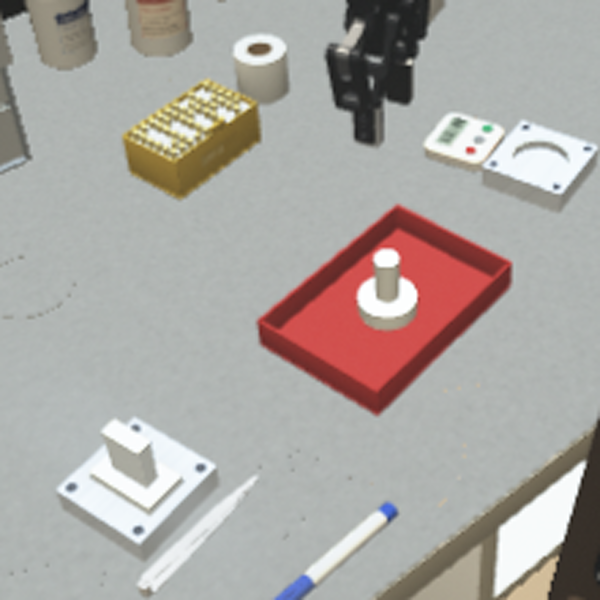

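The picture shows the round casting upright in the middle of the red tray at (387,290), the gripper clear above it, and the rectangular casting untouched in its mould at (130,465). Handing in.

```bash
python3 -c "
from h import *
print(ctrl.sign_off())"
```

```text
the job is handed in; nothing more can be done
None
```

I lifted the round casting straight up out of its mould and set it down near the middle of the red tray next to the moulds. I then opened the gripper, raised it clear and handed the job in at about 11 s.

- **Casting in the tray:** the last picture shows it standing upright near the tray's centre. Before release, its disc top measured 17 mm above the tray floor, against 18 mm nominal.
- **Rectangular casting:** it measures within 1–2 mm of where it was at the start and still stands in its mould.
- **Robot:** the gripper ended about 23 cm up, touching nothing.

**Check that disagreed:** the wrist force was too noisy (about ±1 N) to confirm that the casting had touched the tray floor. I relied instead on the measured height and on the arm no longer moving down when commanded.

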